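Pass the ring: flip its first-off plate

TASK

The ring on the first-off rack has passed its check. With the fingertips, push the flip plate in front of the ring's bay right over its pivot and press it fully down on the far side, so that it lies flat towards the ring with its ticked face up. Pick nothing up, and leave the other plates and the cut parts as they are.

Things in the scene. Friction and masses are not known exactly. Their poses are not given: they have to be found in the camera images.
- rack: fixed rack of dark sheet steel, 226 x 312 x 68 mm. Origin on the bench top below the middle of its rod; x from the robot's side across the rod to the bays, y left along the rod, z up. The rod, 60 mm up, carries three flip plates 102 mm apart. Straight behind each, 71 to 168 mm along x, is an open bay 99 mm wide, floor 4 mm high, side walls 13 mm, back wall 23 mm
- cut_ring: loose flat dark, scaly steel ring, 70 mm across, 6 mm thick, with a round hole; it lies in one of the three bays. Origin at the centre of its underside
- cut_star: loose flat dark, scaly steel star, 63 x 55 x 6 mm, in another bay. Origin at the centre of its underside
- cut_key: loose flat dark, scaly steel key-shaped bar, 26 x 95 x 5 mm, in the remaining bay. Origin at the centre of its underside
- left_plate (a joint): angle of the left (+y) flip plate about the rod: 0 = level, towards the robot's side, plain face up; 1.57 = on edge, straight up; 3.14 = level, towards the bay, face with the raised tick up. Light grey steel paddle 3 mm thick, its mid-plane on the rod's axis; stiff hinge (0.07 N m), it stays where it is left; 2 to 3 N near either end moves it
- left_plate_end (a point): middle of the free end of the left (+y) plate, 62 mm from the rod's axis, moving with it; the plate is 56 mm wide, from 12 to 62 mm off the axis, with a narrower neck at the rod
- left_plate_tail (a point): end of the left (+y) paddle's tail, 55 mm from the rod's axis on the side opposite to the plate and in one plane with it; the tail is 26 mm wide with a round end. Pressing it down raises the plate
- left_pivot (a point): point on the rod's axis in the middle of the left (+y) flip plate, 60 mm above the bench; fixed to the rack, axes as the rack's. Two upright cheeks with ledges reach 26 mm before and behind it, 30 mm to either side, up to 58 mm high; beyond them plate and tail are free below, down to the rack's floor (4 mm)
- left_bay (a point): centre of the floor of the left (+y) bay, 119.5 mm behind the rod, 4 mm above the bench; fixed to the rack
- mid_plate (a joint): angle of the middle flip plate about the rod: 0 = level, towards the robot's side, plain face up; 1.57 = on edge, straight up; 3.14 = level, towards the bay, face with the raised tick up. Light grey steel paddle 3 mm thick, its mid-plane on the rod's axis; stiff hinge (0.07 N m), it stays where it is left; 2 to 3 N near either end moves it
- mid_plate_end (a point): middle of the free end of the middle plate, 62 mm from the rod's axis, moving with it; the plate is 56 mm wide, from 12 to 62 mm off the axis, with a narrower neck at the rod
- mid_plate_tail (a point): end of the middle paddle's tail, 55 mm from the rod's axis on the side opposite to the plate and in one plane with it; the tail is 26 mm wide with a round end. Pressing it down raises the plate
- mid_pivot (a point): point on the rod's axis in the middle of the middle flip plate, 60 mm above the bench; fixed to the rack, axes as the rack's. Two upright cheeks with ledges reach 26 mm before and behind it, 30 mm to either side, up to 58 mm high; beyond them plate and tail are free below, down to the rack's floor (4 mm)
- mid_bay (a point): centre of the floor of the middle bay, 119.5 mm behind the rod, 4 mm above the bench; fixed to the rack
- right_plate (a joint): angle of the right (-y) flip plate about the rod: 0 = level, towards the robot's side, plain face up; 1.57 = on edge, straight up; 3.14 = level, towards the bay, face with the raised tick up. Light grey steel paddle 3 mm thick, its mid-plane on the rod's axis; stiff hinge (0.07 N m), it stays where it is left; 2 to 3 N near either end moves it
- right_plate_end (a point): middle of the free end of the right (-y) plate, 62 mm from the rod's axis, moving with it; the plate is 56 mm wide, from 12 to 62 mm off the axis, with a narrower neck at the rod
- right_plate_tail (a point): end of the right (-y) paddle's tail, 55 mm from the rod's axis on the side opposite to the plate and in one plane with it; the tail is 26 mm wide with a round end. Pressing it down raises the plate
- right_pivot (a point): point on the rod's axis in the middle of the right (-y) flip plate, 60 mm above the bench; fixed to the rack, axes as the rack's. Two upright cheeks with ledges reach 26 mm before and behind it, 30 mm to either side, up to 58 mm high; beyond them plate and tail are free below, down to the rack's floor (4 mm)
- right_bay (a point): centre of the floor of the right (-y) bay, 119.5 mm behind the rod, 4 mm above the bench; fixed to the rack
Not all that is in view belongs to the job. Leave any orange look-alike of the cut_ring alone. There is more than one size of the cut_key; the job needs the larger.

How it is judged:
By the outcome, as a careful person would: the job done as asked, in the order asked, and still so for the second after the job is handed in, with the robot touching nothing.
It also fails if it takes over 38 s, if anything falls off the work surface, if the arm or the gripper's body presses on something with over 40 N, if the wrist force passes 120 N, or if a joint passes its speed limit or range.

ROBOT

A 6-joint arm with a two-finger parallel gripper is mounted at the origin on a cart in front of the work surface, level with it; the furniture and walls round the work are solid. World frame = base frame: x ahead of the robot, y to its left, z up, the work surface at z = 0. Lengths are in mm, angles in degrees, forces in N, time in s.
With the tool pointing down it reaches from about 350 to 850 mm from the base axis. Payload 8.1 kg.
Tool frame: the origin (TCP) lies between the finger pads; the fingertips stand 17 mm ahead of it and the grasp point (between the pads) lies 2 mm behind it; z points along the fingers, y is the line along which they close (so a half turn about z gives the same grasp; the last joint's range is limited). The gripper opens to 85 mm and grips with 20 to 120 N. Pads are 22 mm wide; open, the fingers measure 114 mm over their backs; the gripper's body (76 mm by 85 mm) begins 54 mm behind the grasp point. The pads swing forward as they close: fully open they stand 13 mm farther back than shut.
Start: joints at [-74.106, 7.471, 85.268, -0, 87.261, -4.893], TCP at [212.956, -560.941, 248.292] pointing down, gripper open.
Joint ranges: [-169.43, 169.43], [-51.17, 129.36], [1.28, 143.12], [-76.62, 256.62], [0, 156.53], [-152.29, 152.29]. Speed limits (degrees/s): [136.94, 136.94, 159.86, 180, 180, 180].

INTERFACE

Orientations are given as [roll, pitch, yaw] about the fixed x, y, z axes, in that order (R = Rz(yaw) Ry(pitch) Rx(roll)).
In Python, from bench import sense, snapshot, hand_in, trace, place_of gives the robot as it stands.
- The arm moves only by the shell command python3 -m handwheel 'ROWS' [FORCE]. ROWS is JSON, a list of rows, each a list of 7 numbers: the opening, from -1 (shut) to 1 (fully open), then the shift along the tool's x, y, z in cm, then the turn, a rotation vector about the tool's x, y, z in rad. A call has 1 to 12 rows; each row shifts and turns the commanded pose from where the row before left it, along the tool's axes as they then stand; what a row does not reach is not made up. A row lasts 1/12 s, in which the tool goes at most 41.7 mm and 7.16 degrees, less where a joint would pass 70% of its speed; a pose out of reach is approached as far as the arm can. A call with a gripper value outside its range is refused whole. The fingers move at their own pace and stop on an object; FORCE is the grip in N (left out, the last holds). Time passes only in rows, so rows that do not move let the fingers close. It gives the time, the measured TCP pose, the force, the opening and the grip force at its end, in the units of the state.
- sense(): the state, without advancing time (a new reading comes with each control period).
- snapshot(name): name is "side" or "top" or "wrist"; returns a dict with "image" (400x640x3 uint8, red, green, blue), "intrinsics" (3x3 intrinsics, pixels), "k1" (the pictures are not rectified: a ray, as slopes to the right and down, at radius r is drawn at 1 + k1 r^2 times it, then the intrinsics apply), "R" (3x3) and "t" (3): a world point X has camera coordinates R X + t. Camera axes: x right, y down, z forward; pixel columns grow to the right and rows downward; lengths in mm; the calibration is good to about 2 mm. A picture is of the moment at which its call begins. There is no depth.
- hand_in(): hands the job in; it is judged then, once.
Trained networks look in a picture, given as the dict that the camera call returned (one of the last four; its "shot" number tells which), for a name from the list of things; names that differ only in an ending like _2 or _b are one class to them, and where a whole thing is asked for, a point or a joint stands for the part that bears it (a point fixed in the world has none). Each returns a list of dicts, best first, with "conf" (0 to 1); they miss things now and then, are a little off and sometimes report something else, mostly with a low value. They report only what shows in the picture. A call takes as long as a camera call. They do not tell look-alikes from the thing itself.
- trace(picture, query): "pixels" (400x640 bool, what is visible of it).
- place_of(picture, query): "location" ([x, y, z] in mm, in world coordinates, good to about 4 mm: a listed point, or the origin of a listed thing).
The state is a dict: "time": time; "joint_pos": joint angles; "qd": joint speeds; "joint_efforts": joint torques, N m; "tool_pos": TCP position; "tcp_rot": TCP orientation; "ft_force": force on the tool from outside, world axes, zero at the start; "wrist_torque": the same for the moment, N m; "finger_gap": finger opening in mm; "grip_force": force on a finger pad.
Only numpy, scipy, OpenCV 4.12 (cv2) and the standard library are available. Lean on these libraries where they do the work, as an engineer would, in place of code of your own. Each camera call takes 0.05 s, during which the arm holds its last target. There are 200 camera calls.

## Working session

There is one attempt and no reset: what is moved stays moved. The work goes in short steps, Python scripts to look and compute and a shell command to move; the robot and the scene stay as the last step left them, time stands still between calls to the robot, and variables do not carry over. Pictures are saved under pics/ and viewed, at most 10 in all, crops included, and the job is handed in when it is done.

```bash
mkdir -p pics
python3 - <<'E'
from bench import *
import cv2,numpy as np
for n in("top","side"):
    p=snapshot(n); cv2.imwrite(f"pics/{n}0.png",p["image"][:,:,::-1])
    for q in ("rack","cut_ring","cut_star","cut_key","left_pivot","mid_pivot","right_pivot","left_plate_end","mid_plate_end","right_plate_end","left_plate_tail","mid_plate_tail","right_plate_tail"):
        print(n,q,[(np.round(d["location"]),round(d["conf"],2)) for d in place_of(p,q)[:3]])
print(sense())
E
```

```text
top rack [(array([552.,   4.,   3.]), 0.62), (array([618., -93.,  56.]), 0.3)]
top cut_ring [(array([598., 279.,   3.]), 0.92), (array([666.,  12.,   4.]), 0.84)]
top cut_star [(array([681., -86.,   3.]), 0.78)]
top cut_key [(array([659., 120.,   4.]), 0.79), (array([468., 302.,   1.]), 0.57)]
top left_pivot [(array([538., 109.,  61.]), 0.73)]
top mid_pivot [(array([556.,   5.,  60.]), 0.77)]
top right_pivot [(array([558., -94.,  64.]), 0.8)]
top left_plate_end [(array([473.,  96.,  66.]), 0.92)]
top mid_plate_end [(array([488.,  -4.,  64.]), 0.73)]
top right_plate_end [(array([ 498., -100.,   61.]), 0.97)]
top left_plate_tail [(array([590., 110.,  56.]), 0.81), (array([680., -87.,   3.]), 0.48)]
top mid_plate_tail [(array([605.,   7.,  60.]), 0.92), (array([537., 107.,  60.]), 0.65)]
top right_plate_tail [(array([618., -90.,  57.]), 0.82)]
side rack [(array([552.,   6.,  -2.]), 0.59), (array([488.,   0.,  63.]), 0.18)]
side cut_ring [(array([666.,  12.,   6.]), 0.84), (array([593., 279.,   5.]), 0.37)]
side cut_star [(array([675., -80.,   5.]), 0.72)]
side cut_key [(array([660., 125
[... 652 characters left out ...]
, 0.63)]
{'time': 1.4, 'joint_pos': array([-7.41072439e+01,  7.47163077e+00,  8.52676460e+01,  3.61420208e-04,
        8.72615922e+01, -4.89158500e+00]), 'qd': array([ 0.02553094, -0.00585013,  0.09042664, -0.0021566 , -0.01455181,
        0.08339017]), 'joint_efforts': array([-1.65432998e-04, -5.69312131e+01, -5.00854361e+01, -1.52914740e-04,
        1.38379393e-03, -2.77441029e-05]), 'tool_pos': array([ 212.94912773, -560.94248206,  248.28885234]), 'tcp_rot': array([-1.79999165e+02, -4.33785852e-04,  2.07843238e+01]), 'ft_force': array([-0.49844968, -0.46406932,  0.06718886]), 'wrist_torque': array([ 0.04018555, -0.02000648,  0.01820166]), 'grip_force': 0.0, 'finger_gap': 85.5414942961786}
```

View pics/top0.png

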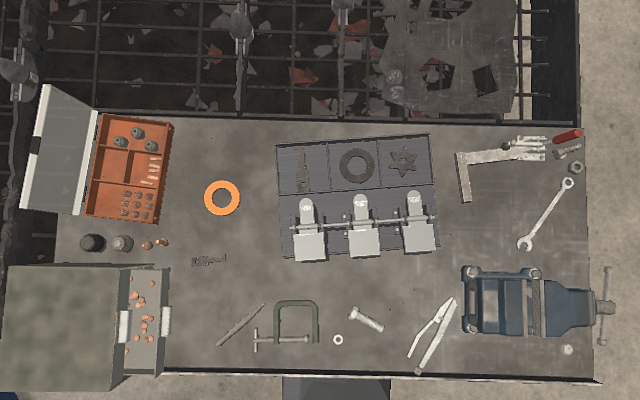

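View pics/side0.png

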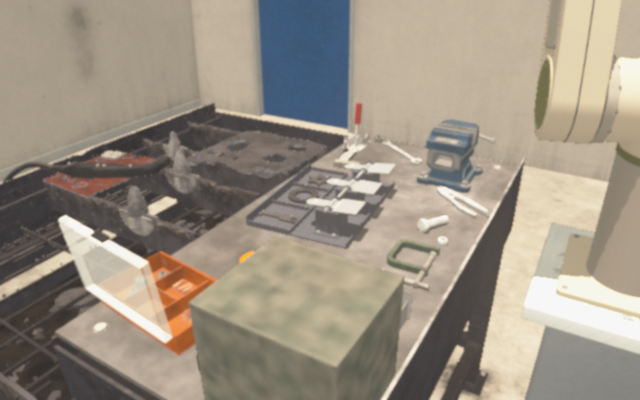

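The dark ring lies in the middle bay, at (357,166) in the top picture. It could be confused with the orange ring at (222,198), which is a look-alike to leave alone. The star is at (403,163), the large key at (303,170) and a small key at (208,260). So the target is the middle plate, with its end at (363,243) and tail at (361,198). I'll check this in a crop and fit the rack frame.

```bash
cat > h.py <<'E'
import numpy as np
from bench import sense
from scipy.spatial.transform import Rotation as Rn
def rel(O,yaw):
    s=sense();d=s["tool_pos"]-np.r_[O,0];c,w=np.cos(yaw),np.sin(yaw)
    return np.r_[c*d[0]+w*d[1],-w*d[0]+c*d[1],d[2]]
E
python3 - <<'E'
from bench import *
import cv2,numpy as np
from scipy.optimize import least_squares
m=dict(left_pivot=(0,102),mid_pivot=(0,0),right_pivot=(0,-102),left_plate_end=(-62,102),mid_plate_end=(-62,0),right_plate_end=(-62,-102),left_plate_tail=(55,102),mid_plate_tail=(55,0),right_plate_tail=(55,-102))
A=[];B=[];ps=[]
for n in("top","side"):
    p=snapshot(n); ps.append(p)
    for q,a in m.items():
        r=place_of(p,q)
        r=[d for d in r if 35<d["location"][2]<80]
        if r: A.append(a);B.append(r[0]["location"][:2])
A=np.array(A);B=np.array(B)
def f(v):
    c,s=np.cos(v[2]),np.sin(v[2]); return (A@np.array([[c,s],[-s,c]])+v[:2]-B).ravel()
r=least_squares(f,[552,5,.1],loss="soft_l1",f_scale=4)
print(r.x[:2],np.degrees(r.x[2]),np.round(f(r.x).reshape(-1,2)).tolist(),sense()["time"])
im=ps[0]["image"][120:270,265:450,::-1]
cv2.imwrite("pics/crop0.png",cv2.resize(im,None,fx=4,fy=4,interpolation=cv2.INTER_CUBIC))
E
```

```text
[548.33053744   4.95711553] 6.279631768137651 [[-2.0, 0.0], [-2.0, 2.0], [2.0, -4.0], [2.0, 3.0], [-3.0, 1.0], [1.0, -4.0], [4.0, 3.0], [1.0, 2.0], [-0.0, -1.0], [2.0, -0.0], [0.0, 1.0], [-2.0, -3.0], [-3.0, -1.0], [2.0, -3.0], [-1.0, 1.0], [-2.0, -3.0], [1.0, 2.0], [-3.0, 3.0]] 2.4
```

View pics/crop0.png

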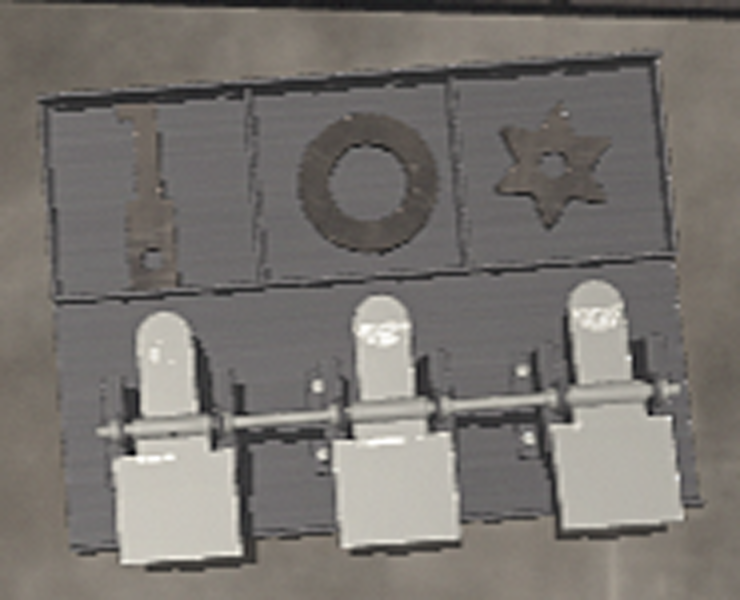

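The crop confirms it: the ring at (368,182) is in the middle bay, the star is to its right and the key to its left. All three plates are level on the robot's side. I'll shut the gripper, turn it to the rack's yaw and move above the middle tail.

```bash
python3 -m handwheel '[[-1,0,0,0,0,0,0.0844],[-1,0,0,0,0,0,0.0844],[-1,0,0,0,0,0,0.0844],[-1,2.44,-2.92,0,0,0,0],[-1,2.44,-2.92,0,0,0,0],[-1,2.44,-2.92,0,0,0,0],[-1,2.44,-2.92,0,0,0,0],[-1,2.44,-2.92,0,0,0,0],[-1,2.44,-2.92,0,0,0,0],[-1,2.44,-2.92,0,0,0,0],[-1,2.44,-2.92,0,0,0,0],[-1,2.44,-2.92,0,0,0,0]]' 30
python3 -m handwheel '[[-1,2.44,-2.92,0,0,0,0],[-1,2.44,-2.92,0,0,0,0],[-1,2.44,-2.92,0,0,0,0],[-1,2.44,-2.92,0,0,0,0],[-1,2.44,-2.92,0,0,0,0],[-1,2.44,-2.92,0,0,0,0],[-1,2.44,-2.92,0,0,0,0],[-1,2.44,-2.92,0,0,0,0],[-1,2.44,-2.92,0,0,0,0],[-1,0,0,0,0,0,0],[-1,0,0,0,0,0,0]]'
python3 -c "
from h import *
print(rel((548.3,5.0),np.radians(6.28)).round(1),sense()['tcp_rot'])"
```

```text
time: 3.4
tool_pos: [403.2, -274.1, 248.6]
tcp_rot: [180.0, -0.0, 6.3]
ft_force: [0.2, -0.9, -0.1]
finger_gap: -0.1
grip_force: 0.0
time: 4.32
tool_pos: [592.5, 11.4, 247.7]
tcp_rot: [-180.0, 0.0, 6.5]
ft_force: [0.5, -0.9, -0.2]
finger_gap: 0.0
grip_force: 0.0
[ 44.6   1.6 247.7] [-1.79990244e+02  4.86265667e-02  6.47324378e+00]
```

```bash
python3 -m handwheel '[[-1,0,0,3.7,0,0,0],[-1,0,0,3.7,0,0,0],[-1,0,0,3.7,0,0,0],[-1,0,0,3.7,0,0,0],[-1,0,0,1,0,0,0],[-1,0,0,1,0,0,0],[-1,0,0,0.5,0,0,0],[-1,0,0,0,0,0,0]]'
python3 -c "
from h import *
print(rel((548.3,5.0),np.radians(6.28)).round(1))"
```

```text
time: 4.98
tool_pos: [592.7, 9.0, 76.4]
tcp_rot: [180.0, -0.1, 6.2]
ft_force: [1.1, 0.1, 0.7]
finger_gap: -0.1
grip_force: 0.0
[44.6 -0.9 76.4]
```

```bash
python3 -m handwheel '[[-1,0,0,0.6,0,0,0],[-1,0,0,0.6,0,0,0],[-1,0,0,0.6,0,0,0]]'; python3 -m handwheel '[[-1,0,0,0.6,0,0,0],[-1,0,0,0.6,0,0,0],[-1,0,0,0.4,0,0,0],[-1,0,0,0,0,0,0]]'
python3 - <<'E'
from bench import *
import cv2
for n in("side","wrist"):
    p=snapshot(n); im=p["image"][:,:,::-1]
    if n=="side": im=cv2.resize(im[130:270,230:430],None,fx=4,fy=4,interpolation=cv2.INTER_CUBIC)
    cv2.imwrite(f"pics/{n}1.png",im); print([(d["location"].round(),d["conf"]) for d in place_of(p,"mid_plate_end")])
E
```

```text
time: 5.23
tool_pos: [593.6, 9.4, 58.8]
tcp_rot: [180.0, -0.2, 6.3]
ft_force: [-0.8, 0.2, 2.9]
finger_gap: -0.3
grip_force: 1.1
time: 5.57
tool_pos: [591.3, 9.6, 39.9]
tcp_rot: [-180.0, 0.1, 6.3]
ft_force: [-0.1, -0.2, -0.8]
finger_gap: -0.2
grip_force: 0.0Traceback (most recent call last):
  File "<stdin>", line 6, in <module>
AttributeError: 'list' object has no attribute 'round'. Did you mean: 'count'?
```

View pics/side1.png

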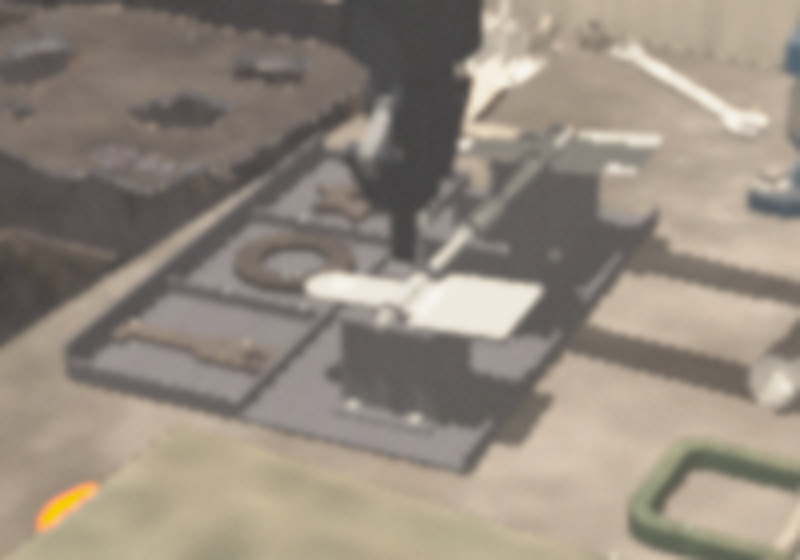

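The middle plate no longer lies at the front. It is raised and hidden behind the gripper, which is at (410,180). I'll look from the top.

Run:
```python
from bench import *
import cv2,numpy as np
ims=[]
for n in("top","wrist"):
    p=snapshot(n); im=p["image"][:,:,::-1]
    print([(np.round(d["location"]),d["conf"]) for q in("mid_plate_end","mid_plate_tail") for d in place_of(p,q)])
    if n=="top": im=cv2.resize(im[120:270,255:455],(533,400),interpolation=cv2.INTER_CUBIC)
    ims.append(im)
ims[1]=cv2.resize(ims[1],(533,333));ims[0]=ims[0][:260]
cv2.imwrite("pics/b.png",np.vstack(ims)); print(sense()["ft_force"])
```

```text
[(array([512.,  -3., 108.]), 0.65), (array([584.,   4.,  19.]), 0.75), (array([511.,  -1., 107.]), 0.6)]
[]
[0.23304535 0.41125922 0.54727585]
```

View pics/b.png

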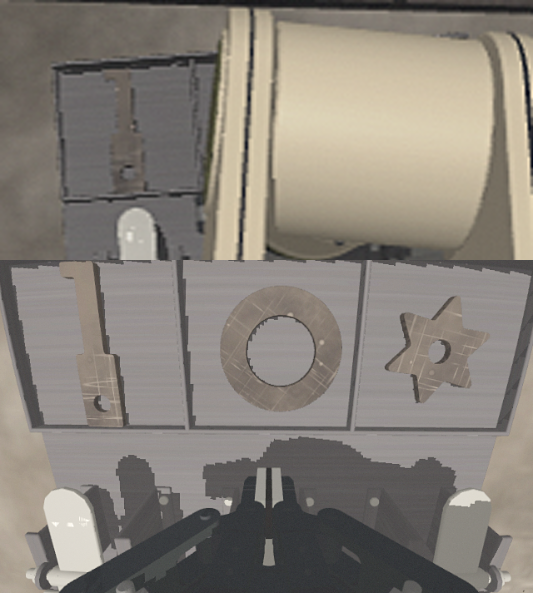

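The plate now stands at about 53°, with its end near (512,-3,108), as planned. Next I lift clear, go round to the robot's side and push it over the pivot.

```bash
python3 -m handwheel '[[-1,0,0,-3.7,0,0,0],[-1,0,0,-3.7,0,0,0],[-1,0,0,-3.7,0,0,0],[-1,0,0,0,0,0,0],[-1,-3.8,0,0,0,0,0],[-1,-3.8,0,0,0,0,0],[-1,-3.8,0,0,0,0,0],[-1,0,0,0,0,0,0],[-1,0,0,2.1,0,0,0],[-1,0,0,2.1,0,0,0],[-1,0,0,0,0,0,0]]'
python3 - <<'E'
from h import *
from bench import *
print(rel((548.3,5.0),np.radians(6.28)).round(1))
p=snapshot("side");print([(np.round(d["location"]),d["conf"]) for q in("mid_plate_end","mid_plate_tail") for d in place_of(p,q)])
E
```

```text
time: 6.88
tool_pos: [476.0, -2.7, 106.7]
tcp_rot: [-179.9, 0.3, 6.3]
ft_force: [-1.0, 0.3, -1.0]
finger_gap: -0.2
grip_force: 0.0
[-72.7   0.3 106.7]
[(array([508.,   2., 109.]), 0.63)]
```

```bash
python3 -m handwheel '[[-1,2,0,0,0,0,0],[-1,1.3,0,0,0,0,0],[-1,1.3,0,0,0,0,0],[-1,1.3,0,0,0,0,0],[-1,1.3,0,0,0,0,0],[-1,1.3,0,0,0,0,0],[-1,1.2,0,0,0,0,0],[-1,0,0,0,0,0,0]]'
python3 - <<'E'
from h import *
from bench import *
print(rel((548.3,5.0),np.radians(6.28)).round(1))
p=snapshot("side");print([(np.round(d["location"]),d["conf"]) for q in("mid_plate_end","mid_plate_tail") for d in place_of(p,q)])
E
```

```text
time: 7.7
tool_pos: [577.8, 7.8, 112.1]
tcp_rot: [180.0, -0.2, 6.3]
ft_force: [0.0, -0.5, 0.9]
finger_gap: 0.1
grip_force: 0.0
[ 29.6  -0.5 112.1]
[(array([593.,  12., 102.]), 0.63), (array([657., 126.,   4.]), 0.52), (array([509.,  -1.,  22.]), 0.81), (array([656., 124.,   8.]), 0.72), (array([662.,  12.,   4.]), 0.5)]
```

```bash
python3 -m handwheel '[[-1,0.5,0,0.6,0,0,0],[-1,0.5,0,0.7,0,0,0],[-1,0.4,0,0.8,0,0,0],[-1,0.2,0,0.8,0,0,0],[-1,0,0,0.3,0,0,0]]'; python3 -m handwheel '[[-1,0,0,0.2,0,0,0],[-1,0,0,0,0,0,0]]'
python3 -c "
from h import *
print(rel((548.3,5.0),np.radians(6.28)).round(1))"
```

```text
time: 8.27
tool_pos: [591.3, 9.4, 78.0]
tcp_rot: [-180.0, 0.0, 6.3]
ft_force: [-12.4, 0.9, 29.3]
finger_gap: 0.2
grip_force: 14.6
time: 8.43
tool_pos: [591.3, 9.4, 78.2]
tcp_rot: [180.0, 0.0, 6.3]
ft_force: [-11.6, 0.6, 20.7]
finger_gap: -0.2
grip_force: 10.7
[43.2 -0.3 78.2]
```

It is down against the stop: the tip is at about 61 mm with 20 to 29 N. I'll lift off and check.

```bash
python3 -m handwheel '[[-1,0,0,0.1,0,0,0],[-1,0,0,0,0,0,0],[-1,0,0,-1,0,0,0],[-1,0,0,-3.5,0,0,0],[-1,0,0,-4,0,0,0],[-1,0,0,-4,0,0,0],[-1,-4,0,0,0,0,0],[-1,-4,0,0,0,0,0],[-1,-4,0,0,0,0,0],[-1,-4,0,0,0,0,0],[-1,-4,0,0,0,0,0],[-1,0,0,0,0,0,0]]'
python3 - <<'E'
from bench import *
import cv2,numpy as np
ims=[]
for n in("side","wrist"):
    p=snapshot(n); im=p["image"][:,:,::-1]
    print([(np.round(d["location"]),d["conf"]) for q in("mid_plate_end","mid_plate_tail","left_plate_end","right_plate_end","cut_ring") for d in place_of(p,q)])
    if n=="side": im=cv2.resize(im[140:250,240:420],(533,326),interpolation=cv2.INTER_CUBIC)
    else: im=cv2.resize(im,(533,270))
    ims.append(im)
cv2.imwrite("pics/c.png",np.vstack(ims))
E
```

```text
time: 9.43
tool_pos: [385.6, -12.3, 197.9]
tcp_rot: [-180.0, 0.2, 6.3]
ft_force: [-0.3, 0.1, -0.4]
finger_gap: 0.1
grip_force: 0.0
[(array([610.,  13.,  60.]), 0.96), (array([493.,  -1.,  59.]), 0.86), (array([478.,  98.,  64.]), 0.6), (array([655., 123.,   8.]), 0.21), (array([657., 115.,   3.]), 0.73), (array([ 499., -107.,   70.]), 0.61), (array([665.,   9.,   5.]), 0.51), (array([610.,  11.,  60.]), 0.25), (array([662.,  13.,   5.]), 0.68), (array([669.,  15.,   6.]), 0.61), (array([595., 281.,   5.]), 0.44)]
[(array([494.,   1.,  64.]), 0.8), (array([477., 102.,  64.]), 0.6), (array([492.,   2.,  64.]), 0.48), (array([ 499., -100.,   65.]), 0.78), (array([474., 100.,  65.]), 0.5)]
```

View pics/c.png

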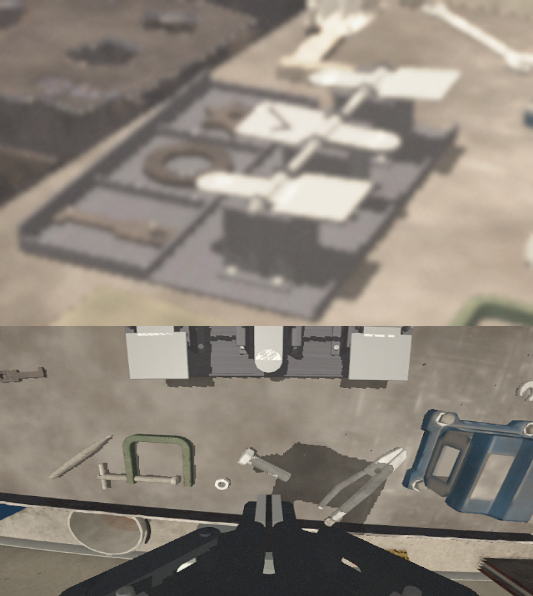

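The middle plate lies flat towards the ring with its tick up, at (280,118). Its end and tail are both at z ≈ 60. The other plates and the parts are unchanged, so I'm handing in.

```bash
python3 -c "
from bench import *
print(hand_in())"
```

```text
the job is handed in; nothing more can be done
None
```

The middle plate, in front of the ring's bay, is flipped over its pivot and pressed flat towards the ring with its tick up; nothing else looked moved in the last pictures, and I handed the job in at about 10 s of the 38 s allowed.

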